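# Close the mould jig past its cam

### The arm

A 6-joint arm with a two-finger parallel gripper is mounted at the origin on the work surface. World frame = base frame: x ahead of the robot, y to its left, z up, the work surface at z = 0. Lengths are in mm, angles in rad, forces in N, time in s.
With the tool pointing down it reaches from about 425 to 1125 mm from the base axis. Payload 14.9 kg.
Tool frame: the origin (TCP) lies at the very end of the fingers, on their centre line; the grasp point (between the pads) lies 19 mm behind it; z points along the fingers, y is the line along which they close (so a half turn about z gives the same grasp; the last joint's range is limited). The gripper opens to 91 mm and grips with 3 to 60 N. Pads are 32 mm wide; open, the fingers measure 118 mm over their backs; the gripper's body (76 mm by 178 mm) begins 60 mm behind the grasp point.
Start: joints at [-1.272, 0.379, 1.734, -0, 1.028, -0.033], TCP at [228.018, -661.835, 213.932] pointing down, gripper open.
Joint ranges: [-2.77, 2.77], [-0.74, 2.19], [0, 2.66], [-1.06, 4.2], [0.31, 2.87], [-3.08, 3.08]. Speed limits (rad/s): [1.89, 1.89, 2.39, 3.14, 3.14, 3.14].

### API

Orientations are given as a rotation vector (axis times angle).
In Python, from workcell import * gives the robot as it stands. The module is installed in compiled form; this text tells all that it offers.
- The arm moves only by the shell command python3 -m pendant 'ROWS' [FORCE]. ROWS is JSON, a list of rows, each a list of 3 entries, a list of its own where there are three numbers: the turn, a rotation vector about the world's x, y, z in degrees, then the shift along the world's x, y, z in m, then the finger opening in m, from 0 to 0.0912. In form: [[[wx, wy, wz], [dx, dy, dz], jaw], ...]. A call has 1 to 5 rows; each row shifts and turns the commanded pose from where the row before left it; what a row does not reach is not made up. A row lasts 1/12 s, in which the tool goes at most 41.7 mm and 7.16 degrees, less where a joint would pass 70% of its speed; a pose out of reach is approached as far as the arm can. A call with a gripper value outside its range is refused whole. The fingers move at their own pace and stop on an object; FORCE is the grip in N (left out, the last holds). Time passes only in rows, so rows that do not move let the fingers close. It gives the time, the measured TCP pose, the force, the opening and the grip force at its end, in the units of the state.
- observe(): the state, without advancing time (a new reading comes with each control period).
- get_image(name): name is "side" or "top"; returns a dict with "color" (420x560x3 uint8, red, green, blue), "mtx" (3x3 intrinsics, pixels), "R" (3x3) and "t" (3): a world point X has camera coordinates R X + t. Camera axes: x right, y down, z forward; pixel columns grow to the right and rows downward; lengths in mm; the calibration is good to about 2 mm. A picture is of the moment at which its call begins. There is no depth.
- hand_in(): hands the job in; it is judged then, once.
The state is a dict: "time": time; "q": joint angles; "dq": joint speeds; "tau": joint torques, N m; "position": TCP position; "eef_rot": TCP orientation; "force": force on the tool from outside, world axes, zero at the start; "ft_torque": the same for the moment, N m; "finger_gap": finger opening in mm; "grasp_force": force on a finger pad.
Only numpy, scipy, OpenCV 4.12 (cv2) and the standard library are available. Lean on these libraries where they do the work, as an engineer would, in place of code of your own. Each camera call takes 0.05 s, during which the arm holds its last target. There are 200 camera calls.

### The job

Close the two-part plaster mould on the jig. First turn the cam by pushing its lever round with your fingertips until the cam's low point squarely faces the slide's roller (lever pointing straight forward, along the slide's travel), and only then push the slide forward from behind until its mould half is fully home, flush against the fixed half. Do not lift or tip the slide, leave the cam at its low point, and leave everything else where it stands.

Things in the scene. Friction and masses are not known exactly. Their poses are not given: they have to be found in the camera images.
- jig: Fixed jig (sizes in mm): plywood board 15 thick, over x -150..100, y -225..85. Origin: at table height under the middle of the fixed mould half's parting face (the plane x = 0). x = forward, the way the slide closes, away from the robot; y left; z up. The fixed plaster half (half octagon) covers x 0..55, y -60..60, up to z 99, its backing to x 67. Low rails at y +-64 (top z 22) guide the slide.
- slide: Loose slide (mm), about 0.65 kg, on the jig board between the rails (2 play each side): wooden sledge 124 wide with the other plaster half, x -55..0, top 99 above the table. Origin: middle of its underside, in its parting face; axes as the jig's. Home at jig x = 0 (faces touch); starts 36 to 50 short. Slides with 2 to 7 N, runs straight if pushed near the middle, stays where left.
- push_face (a point): (Sizes in mm.) Middle of the outer (robot-side) face of the upright wooden push plate at the back of the slide, 69 behind its parting face, 50 above the table. The plate is 76 wide and reaches from 23 to 85 above the table. Push here in the jig's +x.
- roller (a point): (mm) Top of the slide's steel follower roller (upright, radius 8), 37 above the table, at (-26, -115) in the slide's frame, on a flat steel arm that reaches out over the right-hand rail (25 to 37 above the table). Its line of travel runs straight to the cam's pivot.
- cam_pivot (a point): (mm) Top of the lever at the cam's upright pivot axis, 68 above the table, at (0, -115) in the jig's frame; its x axis points along the lever. The cam below is a round aluminium disc of radius 32 (22 to 40 above the table), its centre 16 off the pivot towards the lever's end: the rim lies 48 from the pivot on the lever's side (high point), 16 on the opposite side (low point).
- lever_end (a point): (mm) Outer end of the cam's lever at mid height (57 above the table), 85 from the pivot axis. The lever is a straight steel bar, 12 thick, 46 to 68 above the table, with free space for fingertips on both sides down to 42 above the table.
- cam (a joint): Cam angle in rad, anticlockwise from above. 0: lever straight forward (jig +x), low point facing the roller; within 0.35 counts as low. Starts at -2.5 to -1.5 (lever to the right or back right): turn it anticlockwise. It can overrun to a stop at 0.8. Stiff (0.2 N m, 3 N at 70 mm from the pivot), stays where left. Well off the low point the cam blocks the roller and the mould cannot close.
- cup: Bystander (mm): terracotta-coloured cup, 72 across, 75 high, left of the jig; origin at its underside. Leave it alone.
- slip_bottle: Bystander (mm): white plastic bottle, 60 across, 160 high, beyond the jig; origin at its underside. Leave it alone.
- jar: Bystander (mm): glass jar with steel lid, 56 across, 70 high, beyond the jig; origin at its underside. Leave it alone.
- cutter: Bystander (mm): ring-shaped plastic cutter, 60 across, 22 high, left of the jig; origin at its underside. Leave it alone.
- brush: Bystander (mm): long brush lying left of the jig; origin at its underside. Leave it alone.
- plug: Bystander (mm): plaster plug, 28 across, 20 high, standing on the jig's board near its far right corner; origin at its underside. Leave it alone.
- rolling_pin: Bystander (mm): wooden rolling pin, 240 long, 30 thick, lying right of the jig; origin at its underside. Leave it alone.
Mind the look-alikes: they are no part of the job. Leave any green or red look-alike of the slide alone.

How it is judged (in metres and radians):
On the way, in this order (a step that is already met when the one before it is completed fails the run):
1. the cam is at its low point (within 0.35 rad) while the slide is still back (value of joint cam between -0.35 and 0.35 rad and x of slide in the frame of jig below -0.025 m), for 0.2 s.
2. the slide is pushed home against the fixed mould half (x of slide in the frame of jig above -0.003 m), for 0.2 s.
At the end, for the whole second after the job is handed in: The slide is home: its parting face within 3 mm of the fixed half's, square to it within 0.05 rad, flat on the board; the cam is within 0.35 rad of its low point; both at rest (value of joint cam between -0.35 and 0.35 rad and x of slide in the frame of jig between -0.003 and 0.003 m and angle between the x axis of slide and the x axis of jig, either way round below 0.05 rad and z of slide in the frame of jig below 0.018 m and angle between slide's own z axis and vertical below 0.05 rad and linear speed of slide below 0.01 m/s and velocity of joint cam between -0.05 and 0.05 rad/s); the robot touches nothing.
It fails at once if the slide is moved more than 8 mm while the cam is not near its low point (0.6 rad) (distance of slide from where it was at the start of the episode above 0.008 m and not (value of joint cam between -0.6 and 0.6 rad)).
It fails at once if the slide is lifted (8 mm) or tipped (0.12 rad) (z of slide in the frame of jig above 0.023 m or angle between slide's own z axis and vertical above 0.12 rad).
It fails at once if a bystander is moved by more than 20 mm or lifted (distance of any of cup, slip_bottle, jar, cutter, brush, plug, rolling_pin from where it was at the start of the episode above 0.02 m).
It also fails if it takes over 54 s, if anything falls off the work surface, if the arm or the gripper's body presses on something with over 40 N, if the wrist force passes 120 N, or if a joint passes its speed limit or range.

## Working session

There is one attempt and no reset: what is moved stays moved. The work goes in short steps, Python scripts to look and compute and a shell command to move; the robot and the scene stay as the last step left them, time stands still between calls to the robot, and variables do not carry over. Pictures are saved under pics/ and viewed, at most 10 in all, crops included, and the job is handed in when it is done.

```bash
mkdir -p pics
python3 - <<'E'
from workcell import *
import cv2,pickle
for n in("top","side"):
    d=get_image(n); cv2.imwrite(f"pics/{n}0.png",d["color"][:,:,::-1]); pickle.dump(d,open(n+"0.pkl","wb"))
    print(n,d["mtx"].tolist(),d["R"].round(4).tolist(),d["t"].round(1).tolist())
s=observe();print({k:s[k] for k in("time","position","eef_rot","force","finger_gap")})
E
```

```text
top [[497.85060490978447, 0.0, 276.64376816647103], [0.0, 497.85060490978447, 209.80171092518452], [0.0, 0.0, 1.0]] [[0.0243, -0.9996, -0.0143], [-0.9981, -0.0234, -0.0576], [0.0572, 0.0157, -0.9982]] [-32.0, 506.9, 1501.9]
side [[493.5653027224354, 0.0, 281.068917765592], [0.0, 493.5653027224354, 204.8128595396057], [0.0, 0.0, 1.0]] [[-0.8044, -0.5936, 0.0233], [-0.3558, 0.4499, -0.8192], [0.4758, -0.6672, -0.5731]] [384.2, 242.9, 1340.8]
{'time': 0.1, 'position': array([ 227.90179562, -661.46628513,  213.31304758]), 'eef_rot': array([-3.09745891e+00, -5.18690947e-01,  2.30091132e-04]), 'force': array([-0.13320501,  0.64095365, -0.31467211]), 'finger_gap': 91.05180390170237}
```

View pics/top0.png

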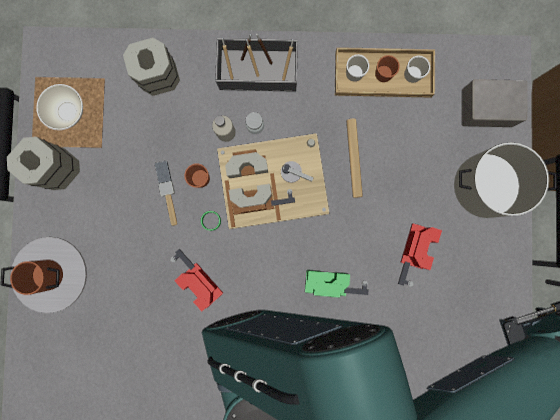

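View pics/side0.png

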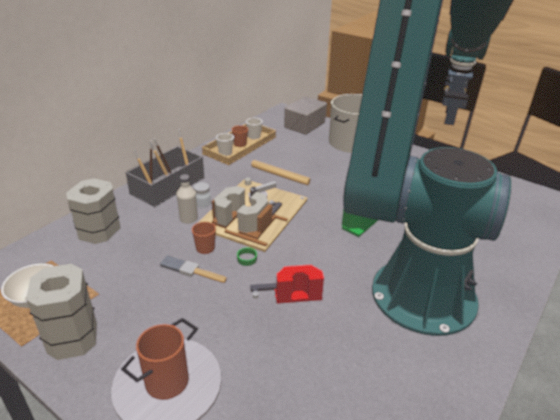

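The top view shows the jig at about (273,181), with the real slide (wood and plaster) on it at (250,195) and the cam and lever at (292,172). The green look-alike at (328,284) and the red ones at (420,245) and (200,285) are off the board. I'll confirm with one enlarged crop.

Run:
```python
import cv2
i=cv2.imread("pics/top0.png")[125:240,205:345]
cv2.imwrite("pics/crop0.png",cv2.resize(i,None,fx=5,fy=5,interpolation=cv2.INTER_CUBIC))
```

```text
(no output)
```

View pics/crop0.png

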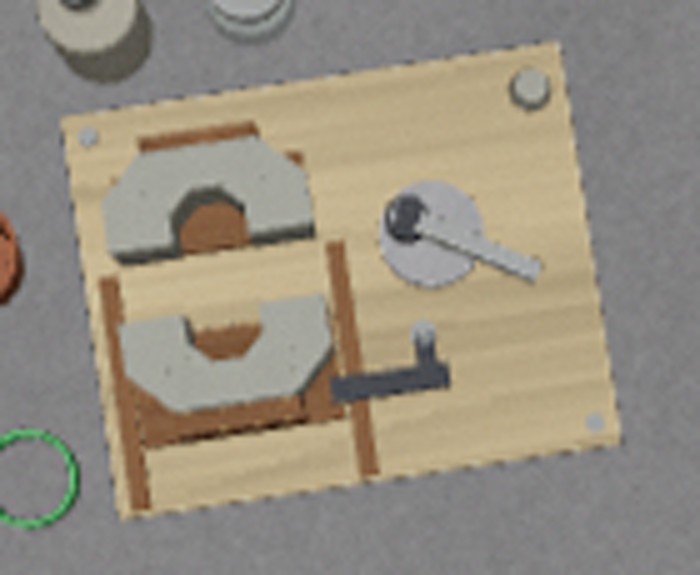

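The crop confirms the real jig. The board corners are at crop (62,118), (558,43), (620,440) and (122,517). The pivot knob is at (405,218) and the lever end at (540,268), so the lever points right and slightly back. The roller is at (424,333).

```bash
cat > h.py <<'E'
import numpy as np,pickle,json
def ray(d,uv,z):
    uv=np.atleast_2d(uv).astype(float); K=np.linalg.inv(d["mtx"]); C=-d["R"].T@d["t"]
    v=(d["R"].T@K@np.c_[uv,np.ones(len(uv))].T).T
    return C+v*((z-C[2])/v[:,2])[:,None]
def crop(p): return np.atleast_2d(p)/5.+[205-.4,125-.4]
E
python3 - <<'E'
from h import *
d=pickle.load(open("top0.pkl","rb"))
W=ray(d,crop([[62,118],[558,43],[620,440],[122,517]]),15)[:,:2]
J=np.array([[100,85],[100,-225],[-150,-225],[-150,85]],float)
a=W-W.mean(0);b=J-J.mean(0)
th=np.arctan2((b[:,0]*a[:,1]-b[:,1]*a[:,0]).sum(),(b*a).sum())
R=np.array([[np.cos(th),-np.sin(th)],[np.sin(th),np.cos(th)]]);o=W.mean(0)-R@J.mean(0)
print("th",th,"o",o,"res",(W-(J@R.T+o)).round(1).tolist())
np.savez("jig.npz",R=R,o=o,th=th)
inv=lambda p,z:((ray(d,crop(p),z)[:,:2]-o)@R).round(1).tolist()
e=inv([540,268],68)[0]
print("pivot",inv([405,218],68),"lever end",e,"ang",np.arctan2(e[1]+115,e[0]))
print("roller",inv([424,333],37),"slide face corners",inv([[121,327],[324,295]],99),"fixed",inv([[124,258],[313,236]],99))
print("plug",inv([530,85],35))
P=lambda x,y:(R@[x,y]+o).round(1)
for n,x,y in(("pivotW",0,-115),("push",-115,0)):print(n,P(x,y))
from workcell import *
from scipy.spatial.transform import Rotation as Ro
m=Ro.from_rotvec(observe()["eef_rot"]).as_matrix();print(m.round(3))
E
```

```text
th 0.17546455814845188 o [609.84340506  67.82457091] res [[-0.8, -1.1], [-1.9, 0.8], [1.3, 2.0], [1.4, -1.6]]
pivot [[-1.6, -113.4]] lever end [-43.1, -187.5] ang -2.107149155705625
roller [[-67.8, -114.9]] slide face corners [[-43.5, 58.9], [-43.0, -59.7]] fixed [[-4.2, 51.4], [-8.2, -58.5]]
plug [[71.5, -201.3]]
pivotW [629.9 -45.4]
push [496.6  47.7]
[[ 0.945  0.326 -0.   ]
 [ 0.326 -0.945  0.001]
 [ 0.    -0.001 -1.   ]]
```

Run:
```python
from h import *
from workcell import *
j=np.load("jig.npz");R,o=j["R"],j["o"];W=lambda p:R@p+o
p0=observe()["position"][:2]
def c(a,m=0,r=60):
    n=np.array([np.sin(a),-np.cos(a)]);h=16*abs(n[0])+13.5*abs(n[1])
    return np.array([0,-115])+r*np.array([np.cos(a),np.sin(a)])+(6+h+m)*n
s=W(c(-2.11,12));print("start jig",c(-2.11,12),"world",s,"delta",s-p0)
prev=s
for k,a in enumerate(np.linspace(-2.11,0,31)):
    w=W(c(a)).round();print(round(a,2),w,w-prev.round(),end="; ");prev=w
    if k%5==0:print()
```

```text
start jig [ -63.9832897  -146.63621478] world [572.44017973 -87.72940552] delta [344.53838412 573.73687961]
-2.11 [584. -92.] [12. -4.]; 
-2.04 [587. -95.] [ 3. -3.]; -1.97 [591. -98.] [ 4. -3.]; -1.9 [ 596. -101.] [ 5. -3.]; -1.83 [ 600. -103.] [ 4. -2.]; -1.76 [ 605. -105.] [ 5. -2.]; 
-1.69 [ 610. -107.] [ 5. -2.]; -1.62 [ 615. -108.] [ 5. -1.]; -1.55 [ 620. -109.] [ 5. -1.]; -1.48 [ 624. -109.] [4. 0.]; -1.41 [ 627. -110.] [ 3. -1.]; 
-1.34 [ 631. -110.] [4. 0.]; -1.27 [ 635. -110.] [4. 0.]; -1.2 [ 639. -110.] [4. 0.]; -1.13 [ 643. -109.] [4. 1.]; -1.06 [ 648. -109.] [5. 0.]; 
-0.98 [ 652. -107.] [4. 2.]; -0.91 [ 656. -106.] [4. 1.]; -0.84 [ 660. -104.] [4. 2.]; -0.77 [ 664. -101.] [4. 3.]; -0.7 [668. -99.] [4. 2.]; 
-0.63 [672. -96.] [4. 3.]; -0.56 [676. -92.] [4. 4.]; -0.49 [679. -88.] [3. 4.]; -0.42 [682. -84.] [3. 4.]; -0.35 [685. -80.] [3. 4.]; 
-0.28 [687. -75.] [2. 5.]; -0.21 [689. -70.] [2. 5.]; -0.14 [691. -65.] [2. 5.]; -0.07 [692. -60.] [1. 5.]; 0.0 [692. -54.] [0. 6.];
```

```bash
python3 -m pendant '[[[0,0,-3],[0.010,0.016,0],0],[[0,0,-3],[0.014,0.024,0],0],[[0,0,-3],[0.014,0.024,0],0],[[0,0,0],[0.014,0.024,0],0],[[0,0,0],[0.014,0.024,0],0]]' 20 >/dev/null
python3 -m pendant '[[[0,0,0],[0.014,0.024,0],0],[[0,0,0],[0.014,0.024,0],0],[[0,0,0],[0.014,0.024,0],0],[[0,0,0],[0.014,0.024,0],0],[[0,0,0],[0.014,0.024,0],0]]' >/dev/null
python3 -m pendant '[[[0,0,0],[0.014,0.024,0],0],[[0,0,0],[0.014,0.024,0],0],[[0,0,0],[0.014,0.024,0],0],[[0,0,0],[0.014,0.024,0],0],[[0,0,0],[0.014,0.024,0],0]]' >/dev/null
python3 -m pendant '[[[0,0,0],[0.014,0.024,0],0],[[0,0,0],[0.014,0.024,0],0],[[0,0,0],[0.014,0.024,0],0],[[0,0,0],[0.014,0.024,0],0],[[0,0,0],[0.014,0.024,0],0]]'
```

```text
time: 1.77
position: [504.4, -188.5, 213.8]
eef_rot: [-3.13, -0.274, 0.0]
force: [0.0, -0.6, -0.0]
finger_gap: 0.5
grasp_force: 0.0
```

```bash
python3 -m pendant '[[[0,0,0],[0.014,0.024,0],0],[[0,0,0],[0.014,0.024,0],0],[[0,0,0],[0.014,0.024,0],0],[[0,0,0],[0.010,0.010,0],0],[[0,0,0],[0,0,0],0]]' >/dev/null
python3 -m pendant '[[[0,0,0],[0,0,-0.02],0],[[0,0,0],[0,0,-0.03],0],[[0,0,0],[0,0,-0.03],0],[[0,0,0],[0,0,0],0],[[0,0,0],[0,0,0],0]]'
python3 - <<'E'
from workcell import *
import cv2,pickle
d=get_image("top"); pickle.dump(d,open("top1.pkl","wb"))
a=cv2.resize(d["color"][100:220,205:345,::-1],None,fx=5,fy=5,interpolation=cv2.INTER_CUBIC);cv2.imwrite("pics/t1.png",a)
E
```

```text
time: 2.6
position: [554.8, -108.4, 133.2]
eef_rot: [-3.129, -0.273, 0.005]
force: [-0.0, -0.2, 1.2]
finger_gap: 0.7
grasp_force: 0.0
```

View pics/t1.png

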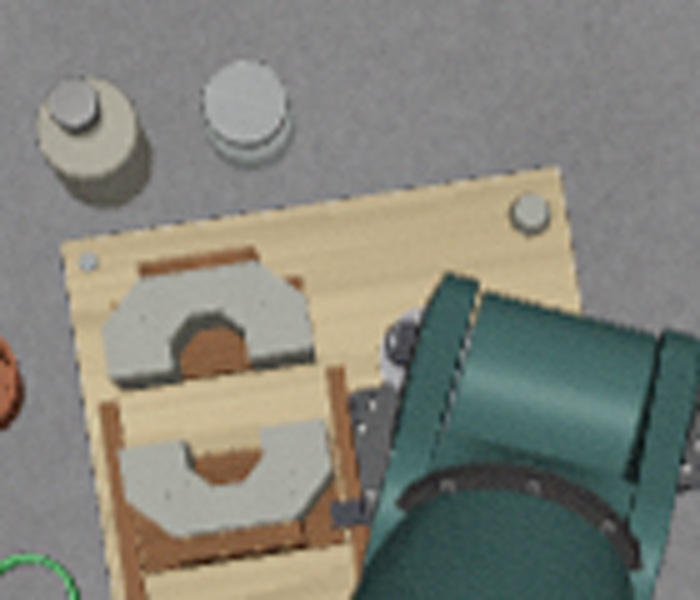

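The arm hides the lever and the tool is beside it. The tool yaw matches the jig and the slide hasn't moved. Next I move 17, 20 mm to the start point, descend, then sweep.

```bash
python3 -m pendant '[[[0,0,0],[0.009,0.010,0],0],[[0,0,0],[0.008,0.010,0],0],[[0,0,0],[0,0,-0.02],0],[[0,0,0],[0,0,-0.03],0],[[0,0,0],[0,0,-0.02],0]]' >/dev/null
python3 -m pendant '[[[0,0,0],[0,0,-0.01],0],[[0,0,0],[0,0,-0.005],0],[[0,0,0],[0,0,0],0],[[0,0,0],[0,0,0],0],[[0,0,0],[0,0,0],0]]'
```

```text
time: 3.48
position: [574.0, -87.9, 50.3]
eef_rot: [3.129, 0.274, 0.003]
force: [-0.7, 0.1, 0.7]
finger_gap: 0.8
grasp_force: 0.0
```

```bash
python3 -m pendant '[[[0,0,0],[0.003,-0.001,-0.003],0],[[0,0,0],[0.004,-0.002,0],0],[[0,0,0],[0.003,-0.001,0],0],[[0,0,0],[0.003,-0.003,0],0],[[0,0,0],[0.004,-0.003,0],0]]'
python3 -m pendant '[[[0,0,0],[0.005,-0.003,0],0],[[0,0,0],[0.004,-0.002,0],0],[[0,0,0],[0.005,-0.002,0],0],[[0,0,0],[0.005,-0.002,0],0],[[0,0,0],[0.005,-0.001,0],0]]'
python3 - <<'E'
from workcell import *
import cv2
for n in("top","side"):
    d=get_image(n);a=d["color"][...,::-1]
    a=a[110:230,205:345] if n=="top" else a[150:250,190:320]
    cv2.imwrite(f"pics/{n}2.png",cv2.resize(a,None,fx=5,fy=5,interpolation=cv2.INTER_CUBIC))
E
```

```text
time: 3.9
position: [589.9, -97.9, 45.8]
eef_rot: [-3.129, -0.274, 0.001]
force: [-2.3, 2.9, -0.2]
finger_gap: 0.4
grasp_force: 1.6
time: 4.32
position: [614.4, -108.1, 45.9]
eef_rot: [-3.13, -0.274, 0.0]
force: [-4.3, 2.4, 0.6]
finger_gap: 0.2
grasp_force: 1.5
```

View pics/side2.png

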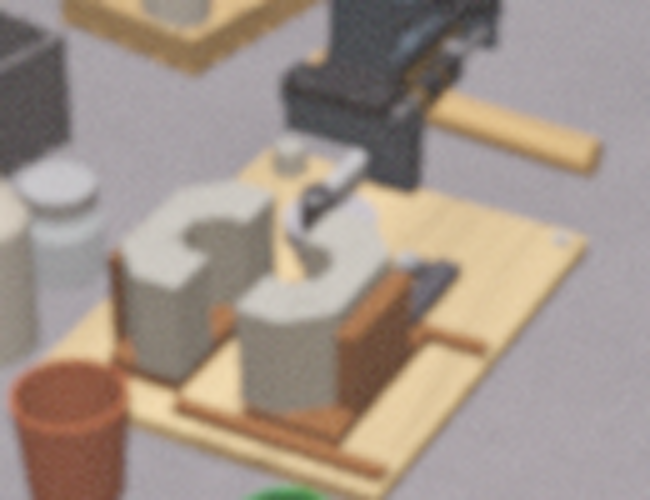

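The side view shows the fingertip behind the lever, whose end is at crop (360,158) and turning. The force of about 5 N is as expected, so I continue the sweep.

```bash
python3 -m pendant '[[[0,0,0],[0.005,-0.001,0],0],[[0,0,0],[0.004,0,0],0],[[0,0,0],[0.003,-0.001,0],0],[[0,0,0],[0.004,0,0],0],[[0,0,0],[0.004,0,0],0]]'
python3 -m pendant '[[[0,0,0],[0.004,0,0],0],[[0,0,0],[0.004,0.001,0],0],[[0,0,0],[0.005,0,0],0],[[0,0,0],[0.004,0.002,0],0],[[0,0,0],[0.004,0.001,0],0]]'
python3 -m pendant '[[[0,0,0],[0.004,0.002,0],0],[[0,0,0],[0.004,0.003,0],0],[[0,0,0],[0.004,0.002,0],0],[[0,0,0],[0.004,0.003,0],0],[[0,0,0],[0.004,0.004,0],0]]'
python3 - <<'E'
from workcell import *
import cv2
d=get_image("side");a=d["color"][150:250,190:320,::-1]
cv2.imwrite("pics/side3.png",cv2.resize(a,None,fx=5,fy=5,interpolation=cv2.INTER_CUBIC))
E
```

```text
time: 4.83
position: [634.2, -109.8, 45.9]
eef_rot: [-3.13, -0.274, 0.001]
force: [-4.4, 0.6, -0.9]
finger_gap: 0.6
grasp_force: 1.8
time: 5.25
position: [655.6, -105.7, 46.0]
eef_rot: [3.129, 0.274, 0.0]
force: [-3.6, -0.4, -0.3]
finger_gap: 0.4
grasp_force: 1.6
time: 5.67
position: [675.6, -91.7, 46.0]
eef_rot: [3.129, 0.274, 0.001]
force: [-3.6, -2.0, 0.4]
finger_gap: 0.6
grasp_force: 1.5
```

View pics/side3.png

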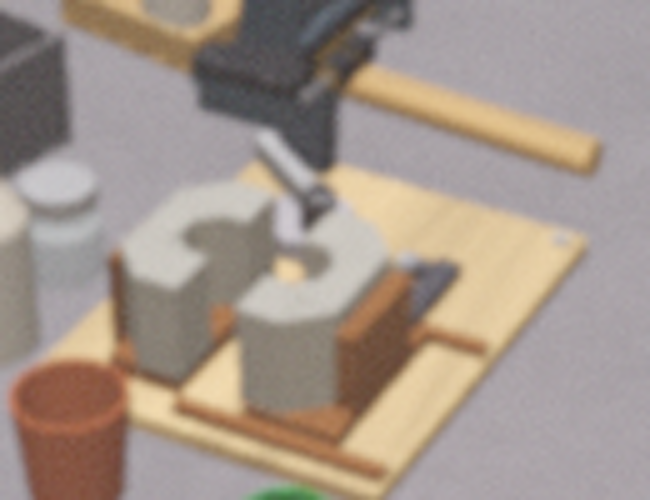

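The lever now points forward-right, with its end at crop (265,138). I'll finish the sweep, then retract clockwise and up.

```bash
python3 -m pendant '[[[0,0,0],[0.003,0.004,0],0],[[0,0,0],[0.003,0.004,0],0],[[0,0,0],[0.003,0.004,0],0],[[0,0,0],[0.002,0.005,0],0],[[0,0,0],[0.002,0.005,0],0]]'
python3 -m pendant '[[[0,0,0],[0.002,0.005,0],0],[[0,0,0],[0.001,0.005,0],0],[[0,0,0],[0,0.005,0],0],[[0,0,0],[0,0,0],0],[[0,0,0],[0,0,0],0]]'
python3 -m pendant '[[[0,0,0],[0.002,-0.01,0],0],[[0,0,0],[0.001,-0.01,0],0],[[0,0,0],[0,0,0.03],0],[[0,0,0],[0,0,0.04],0],[[0,0,0],[0,0,0.04],0]]'
python3 -m pendant '[[[0,0,0],[-0.02,-0.02,0.04],0.04],[[0,0,0],[-0.03,0,0.01],0.04],[[0,0,0],[-0.03,0,0],0.04],[[0,0,0],[-0.03,0,0],0.04],[[0,0,0],[-0.03,0,0],0.04]]' >/dev/null
python3 -m pendant '[[[0,0,0],[-0.035,0,0],0.04],[[0,0,0],[-0.035,0,0],0.04],[[0,0,0],[-0.035,0,0],0.04],[[0,0,0],[-0.03,0,0],0.04],[[0,0,0],[0,0,0],0.04]]'
python3 - <<'E'
from workcell import *
import cv2,pickle
d=get_image("top");pickle.dump(d,open("top4.pkl","wb"));a=d["color"][125:240,205:345,::-1]
cv2.imwrite("pics/top4.png",cv2.resize(a,None,fx=5,fy=5,interpolation=cv2.INTER_CUBIC))
E
```

```text
time: 6.13
position: [688.4, -69.4, 46.0]
eef_rot: [3.13, 0.274, 0.0]
force: [-2.7, -4.2, 0.0]
finger_gap: 0.2
grasp_force: 1.4
time: 6.55
position: [691.2, -54.4, 46.0]
eef_rot: [-3.129, -0.275, -0.001]
force: [0.5, -0.1, 0.1]
finger_gap: 0.7
grasp_force: 0.0
time: 6.97
position: [693.3, -76.2, 156.4]
eef_rot: [-3.129, -0.272, 0.003]
force: [0.2, 0.9, 1.0]
finger_gap: 0.7
grasp_force: 0.0
time: 7.8
position: [417.3, -92.1, 199.3]
eef_rot: [-3.129, -0.272, 0.003]
force: [0.1, -0.5, 0.1]
finger_gap: 40.2
grasp_force: 0.0
```

View pics/top4.png

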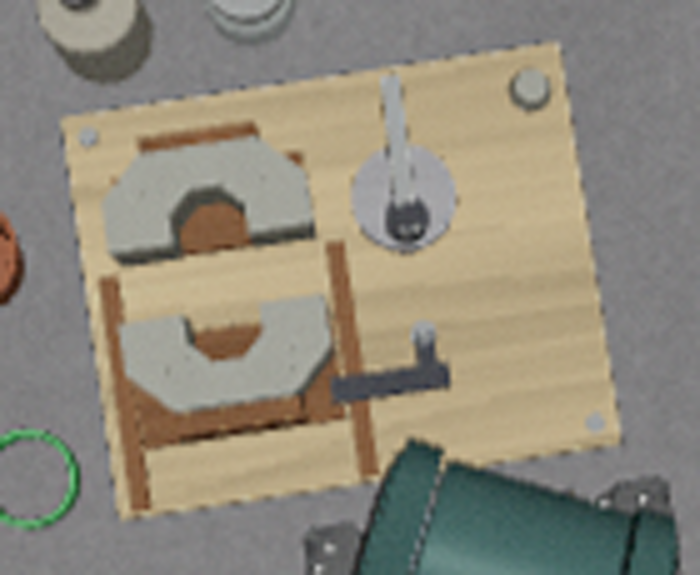

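The lever lies at about -0.04 rad (end (391,76), pivot (405,218), nearly parallel to the rails). The slide is unmoved at about -43 mm. Now I go behind the push plate with the fingers open 40 mm.

```bash
python3 -m pendant '[[[0,0,0],[0.010,0.027,0],0.03],[[0,0,0],[0.010,0.027,0],0.03],[[0,0,0],[0.010,0.027,0],0.03],[[0,0,0],[0.010,0.027,0],0.03],[[0,0,0],[0.010,0.026,0],0.03]]' >/dev/null
python3 -m pendant '[[[0,0,0],[0,0,-0.03],0.03],[[0,0,0],[0,0,-0.04],0.03],[[0,0,0],[0,0,-0.04],0.03],[[0,0,0],[0,0,-0.03],0.03],[[0,0,0],[0,0,-0.02],0.03]]' >/dev/null
python3 -m pendant '[[[0,0,0],[0,0,-0.003],0.03],[[0,0,0],[0,0,0],0.03]]'
python3 -m pendant '[[[0,0,0],[0.004,0.0007,0],0.03],[[0,0,0],[0.004,0.0007,0],0.03],[[0,0,0],[0.004,0.0007,0],0.03],[[0,0,0],[0.003,0.0005,0],0.03],[[0,0,0],[0.003,0.0005,0],0.03]]'
```

```text
time: 8.85
position: [472.2, 41.8, 36.2]
eef_rot: [-3.13, -0.273, 0.003]
force: [0.7, -0.5, 0.7]
finger_gap: 30.0
grasp_force: 0.0
time: 9.27
position: [490.3, 45.3, 37.7]
eef_rot: [3.13, 0.274, -0.0]
force: [-6.0, -0.5, 5.2]
finger_gap: 30.3
grasp_force: 2.9
```

There is 5 N upward at the tip, so I'm touching something low. I'll back off, raise to about 48 mm and try again.

```bash
python3 -m pendant '[[[0,0,0],[-0.005,-0.0009,0],0.03],[[0,0,0],[-0.005,-0.0009,0],0.03],[[0,0,0],[0,0,0.006],0.03],[[0,0,0],[0,0,0.006],0.03],[[0,0,0],[0,0,0],0.03]]'
python3 - <<'E'
from workcell import *
import cv2
d=get_image("side");a=d["color"][150:250,190:320,::-1]
cv2.imwrite("pics/side5.png",cv2.resize(a,None,fx=5,fy=5,interpolation=cv2.INTER_CUBIC))
E
python3 -m pendant '[[[0,0,0],[0.003,0.0005,0],0.03],[[0,0,0],[0.003,0.0005,0],0.03],[[0,0,0],[0.003,0.0005,0],0.03],[[0,0,0],[0.003,0.0005,0],0.03],[[0,0,0],[0.003,0.0005,0],0.03]]'
```

```text
time: 9.68
position: [480.8, 43.5, 50.4]
eef_rot: [3.13, 0.274, 0.003]
force: [1.1, -0.4, 0.3]
finger_gap: 29.8
grasp_force: 0.0
time: 10.15
position: [494.5, 46.0, 48.6]
eef_rot: [-3.13, -0.274, 0.003]
force: [-4.9, -2.0, 3.5]
finger_gap: 30.0
grasp_force: 2.9
```

View pics/side5.png

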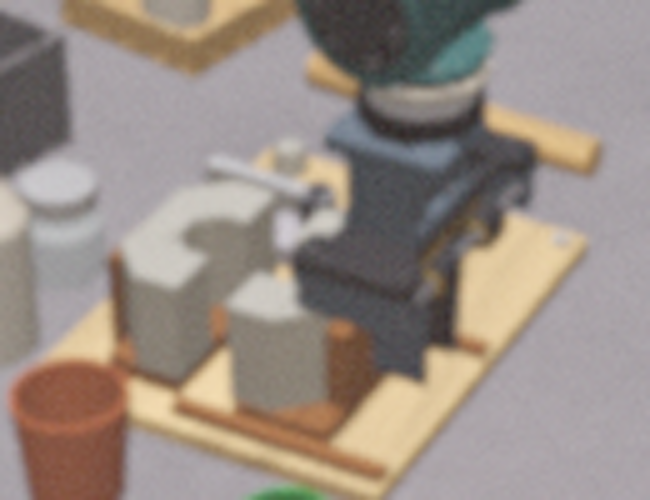

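The fingers are at the middle of the push plate and the slide is upright. The push is steady at about 5 N, so I continue.

```bash
python3 -m pendant '[[[0,0,0],[0.003,0.0005,0],0.03],[[0,0,0],[0.003,0.0005,0],0.03],[[0,0,0],[0.003,0.0005,0],0.03],[[0,0,0],[0.003,0.0005,0],0.03],[[0,0,0],[0.003,0.0005,0],0.03]]'
python3 -m pendant '[[[0,0,0],[0.003,0.0005,0],0.03],[[0,0,0],[0.003,0.0005,0],0.03],[[0,0,0],[0.003,0.0005,0],0.03],[[0,0,0],[0,0,0],0.03]]'
python3 - <<'E'
from workcell import *
import cv2
d=get_image("side");a=d["color"][150:250,190:320,::-1]
cv2.imwrite("pics/side6.png",cv2.resize(a,None,fx=5,fy=5,interpolation=cv2.INTER_CUBIC))
E
```

```text
time: 10.57
position: [509.4, 48.4, 48.6]
eef_rot: [-3.13, -0.274, 0.003]
force: [-5.4, -1.6, 3.7]
finger_gap: 29.9
grasp_force: 3.0
time: 10.9
position: [519.0, 50.0, 48.6]
eef_rot: [-3.13, -0.274, 0.002]
force: [-1.9, -0.8, -1.3]
finger_gap: 30.0
grasp_force: 0.8
```

View pics/side6.png

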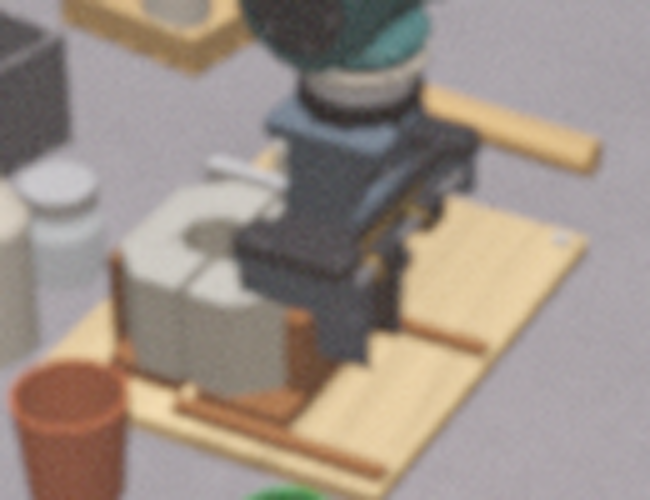

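The halves almost touch, with a thin dark seam at crop (200,275). I'll go on in small rows until the force rises.

```bash
python3 -m pendant '[[[0,0,0],[0.002,0.0004,0],0.03],[[0,0,0],[0.002,0.0004,0],0.03]]'
python3 -m pendant '[[[0,0,0],[0.002,0.0004,0],0.03],[[0,0,0],[0,0,0],0.03]]'
```

```text
time: 11.12
position: [522.5, 50.7, 48.7]
eef_rot: [-3.13, -0.274, 0.002]
force: [-3.4, -0.1, 0.9]
finger_gap: 30.0
grasp_force: 1.8
time: 11.28
position: [525.0, 51.2, 48.7]
eef_rot: [3.13, 0.274, -0.001]
force: [-3.6, -0.5, -2.3]
finger_gap: 29.9
grasp_force: 1.4
```

```bash
python3 -m pendant '[[[0,0,0],[0.002,0.0004,0],0.03],[[0,0,0],[0,0,0],0.03]]'
python3 -m pendant '[[[0,0,0],[0.002,0.0004,0],0.03],[[0,0,0],[0,0,0],0.03]]'
```

```text
time: 11.45
position: [525.0, 51.3, 48.5]
eef_rot: [3.129, 0.274, -0.007]
force: [-14.6, -4.0, 8.5]
finger_gap: 30.1
grasp_force: 7.6
time: 11.62
position: [524.8, 51.4, 48.1]
eef_rot: [3.129, 0.274, -0.014]
force: [-26.9, -8.4, 20.1]
finger_gap: 30.0
grasp_force: 14.0
```

It stopped hard at x=525 and the force is rising, so it is home. I'll back off, rise and check.

```bash
python3 -m pendant '[[[0,0,0],[-0.004,-0.0007,0],0.03],[[0,0,0],[-0.01,-0.0018,0],0.03],[[0,0,0],[-0.02,-0.0035,0],0.03],[[0,0,0],[-0.02,-0.0035,0],0.03],[[0,0,0],[0,0,0.03],0.03]]' >/dev/null
python3 -m pendant '[[[0,0,0],[0,0,0.04],0.03],[[0,0,0],[0,0,0.04],0.03],[[0,0,0],[0,0,0.03],0.03],[[0,0,0],[-0.01,-0.03,0],0.03],[[0,0,0],[0,-0.035,0],0.03]]' >/dev/null
python3 -m pendant '[[[0,0,0],[-0.01,-0.035,0],0.03],[[0,0,0],[-0.01,-0.035,0],0.03],[[0,0,0],[-0.01,-0.035,0],0.03],[[0,0,0],[0,0,0],0.03],[[0,0,0],[0,0,0],0.03]]'
python3 - <<'E'
from workcell import *
import cv2,pickle
d=get_image("top");pickle.dump(d,open("top7.pkl","wb"));a=d["color"][125:240,205:345,::-1]
cv2.imwrite("pics/top7.png",cv2.resize(a,None,fx=5,fy=5,interpolation=cv2.INTER_CUBIC))
E
```

```text
time: 12.87
position: [434.7, -129.0, 189.2]
eef_rot: [3.13, 0.269, 0.002]
force: [1.0, 0.5, -0.0]
finger_gap: 29.9
grasp_force: 0.0
```

View pics/top7.png

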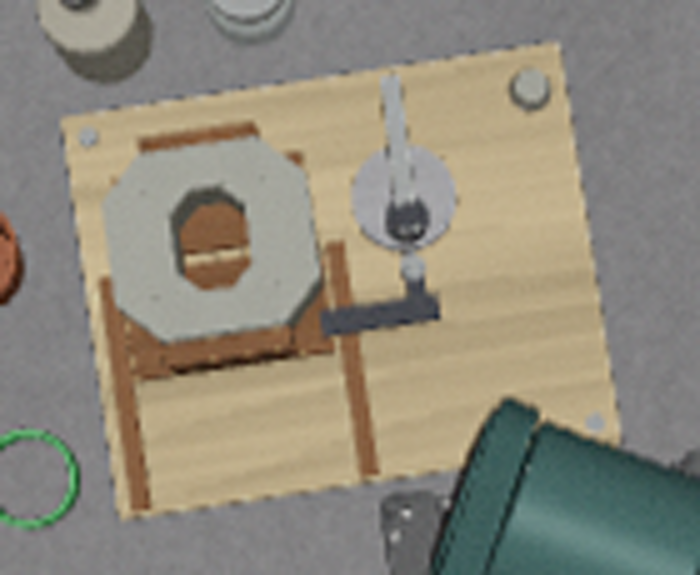

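The mould is closed with no seam in the plaster top, and the lever still points straight forward from (405,218) to (391,76). One number check on the roller, which should sit at jig x ≈ -26, then hand in.

Run:
```python
from h import *
from workcell import *
d=pickle.load(open("top7.pkl","rb"));j=np.load("jig.npz")
r=((ray(d,crop([[413,268],[424,333]]),37)[:,:2]-j["o"])@j["R"])
print(r.round(1).tolist())
if r[0,0]>-31: print(hand_in())
```

```text
[[-28.0, -114.4], [-67.8, -114.9]]
the job is handed in; nothing more can be done
None
```

I turned the cam to its low point (lever at about -0.04 rad), pushed the slide forward until it stopped hard, and handed the job in. The last picture shows no seam between the mould halves, and the roller measures x ≈ -28 mm against -26 when fully home, within camera error. The hand-in gave no verdict.

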